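# Set out the demo pedalboard by pedal size

## Robot

A 7-joint arm with a two-finger parallel gripper is mounted at the origin on the work surface. World frame = base frame: x ahead of the robot, y to its left, z up, the work surface at z = 0. Lengths are in m, angles in rad, forces in N, time in s.
With the tool pointing down it reaches from about 0.425 to 0.875 m from the base axis. Payload 4.7 kg.
Tool frame: the origin (TCP) lies at the very end of the fingers, on their centre line; the grasp point (between the pads) lies 19 mm behind it; z points along the fingers, y is the direction in which the jaws open and shut (so a half turn about z gives the same grasp; the last joint's range is limited). The gripper opens to 87 mm and grips with 3 to 60 N. Pads are 19 mm wide; open, the fingers measure 117 mm over their backs; the gripper's body (75 mm by 190 mm) begins 51 mm behind the grasp point.
Start: joints at [-1.277, 0.321, -0.07, 1.45, 0.023, 1.371, -0.057], TCP at [0.18, 0.625, 0.223] pointing down, gripper open.
Joint ranges: [-2.86, 2.86], [-0.3, 2.09], [-1.38, 1.24], [0.06, 2.45], [-1.56, 4.7], [0.09, 2.05], [-2.69, 2.69]. Speed limits (rad/s): [2.57, 2.57, 3.14, 3.14, 3.14, 3.14, 3.14].

## Interface

Orientations are given as a unit quaternion [x, y, z, w].
In Python, from workcell import manip gives the robot as it stands.
- The arm moves only by the tool play_rows, never from a script. Its argument "motion" is a list of rows, each a list of 7 numbers: the gripper command: -1 is shut, 1 is fully open, values between are in proportion, then the shift along the tool's x, y, z in mm, then the turn, a rotation vector about the tool's x, y, z in rad. A call has 1 to 20 rows; each row shifts and turns the commanded pose from where the row before left it, along the tool's axes as they then stand; what a row does not reach is not made up. A row lasts 1/10 s, in which the tool goes at most 50 mm and 8.59 degrees, less where a joint would pass 70% of its speed; a pose out of reach is approached as far as the arm can. A call with a gripper value outside its range is refused whole. The fingers move at their own pace and stop on an object; "force" is the grip in N (left out, the last holds). Time passes only in rows, so rows that do not move let the fingers close. It gives the time, the measured TCP pose, the force and the opening at its end, in the units of the state.
- manip.read_state(): the state, without advancing time (a new reading comes with each control period).
- manip.get_image(name): name is "side" or "top"; returns the picture (480x640x3 uint8, red, green, blue); there is no depth.
- manip.camera_params(name): a dict with "fx", "fy", "cx", "cy" (pixels), "k1" (the pictures are not rectified: a ray, as slopes to the right and down, at radius r is drawn at 1 + k1 r^2 times it, then the intrinsics apply), "pose" (4x4, takes a point from camera to world coordinates). Camera axes: x right, y up, looking along -z (the intrinsics and any distortion apply to the point x, -y, -z); pixel columns grow to the right and rows downward; lengths in m; the calibration is good to about 2 mm. A picture is of the moment at which its call begins. camera_params takes no time and is no camera call.
- manip.hand_in(): hands the job in, once; it reports no verdict.
The state is a dict: "time_s": time; "joint_positions": joint angles; "qvel": joint speeds; "tau": joint torques, N m; "position": TCP position; "tool_rot": TCP orientation; "contact_force": force on the tool from outside, world axes, zero at the start; "ft_torque": the same for the moment, N m; "grip_width": finger opening in m.
Only numpy, scipy, OpenCV 4.12 (cv2) and the standard library are available. Lean on these libraries where they do the work, as an engineer would, in place of code of your own. Each camera call takes 0.05 s, during which the arm holds its last target. There are 200 camera calls.

## Task

Set the four finished effect pedals on the pedalboard in order of size, one in the middle of each black grip pad: the smallest next to the yellow jack box, the largest at the other end. Each stands square on its pad, footswitch towards the front of the board (the robot's side). Set them down gently rather than dropping them, let go of them, and leave the opened orange pedal lying where it is.

Things in the scene. Friction and masses are not known exactly. Their poses are not given: they have to be found in the camera images.
- pedal_white: The smallest pedal, loose: cream-white metal box 92 mm long (x), 34 wide (y), 30 high, about 150 g; on top one black knob (13 mm tall) at its +x end, a chrome footswitch (9 mm tall) at its -x end; two jacks stick 5 mm out of the +x end. Grip it by its plain long sides. Lies upright on the teal mat (top 2 mm above the bench), footswitch roughly towards the robot. Origin: centre of underside.
- pedal_red: The second smallest pedal, loose: dark red metal box 102 mm long (x), 44 wide (y), 32 high, about 220 g; on top two black knobs (13 mm tall) at its +x end, a chrome footswitch (9 mm tall) at its -x end; two jacks stick 5 mm out of the +x end. Grip it by its plain long sides. Lies upright on the teal mat (top 2 mm above the bench), footswitch roughly towards the robot. Origin: centre of underside.
- pedal_purple: The second largest pedal, loose: purple metal box 112 mm long (x), 54 wide (y), 34 high, about 300 g; on top three cream knobs (13 mm tall) at its +x end, a chrome footswitch (9 mm tall) at its -x end; two jacks stick 5 mm out of the +x end. Grip it by its plain long sides. Lies upright on the teal mat (top 2 mm above the bench), footswitch roughly towards the robot. Origin: centre of underside.
- pedal_green: The largest pedal, loose: dark green metal box 122 mm long (x), 64 wide (y), 40 high, about 400 g; on top four black knobs (13 mm tall) at its +x end, a chrome footswitch (9 mm tall) at its -x end; two jacks stick 5 mm out of the +x end. Grip it by its plain long sides. Lies upright on the teal mat (top 2 mm above the bench), footswitch roughly towards the robot. Origin: centre of underside.
- pad_a: Flat black grip pad, 128 mm (x) by 72 (y) by 2, one of four alike, 104 mm apart in a row along y on the aluminium slats of the pedalboard; number 1 from the board's left (+y) end. Fixed. Origin: centre of its underside, 30 mm above the bench; its top is 2 mm higher. Its -x side is the front of the board.
- pad_b: Flat black grip pad, 128 mm (x) by 72 (y) by 2, one of four alike, 104 mm apart in a row along y on the aluminium slats of the pedalboard; number 2 from the board's left (+y) end. Fixed. Origin: centre of its underside, 30 mm above the bench; its top is 2 mm higher. Its -x side is the front of the board.
- pad_c: Flat black grip pad, 128 mm (x) by 72 (y) by 2, one of four alike, 104 mm apart in a row along y on the aluminium slats of the pedalboard; number 3 from the board's left (+y) end. Fixed. Origin: centre of its underside, 30 mm above the bench; its top is 2 mm higher. Its -x side is the front of the board.
- pad_d: Flat black grip pad, 128 mm (x) by 72 (y) by 2, one of four alike, 104 mm apart in a row along y on the aluminium slats of the pedalboard; number 4 from the board's left (+y) end. Fixed. Origin: centre of its underside, 30 mm above the bench; its top is 2 mm higher. Its -x side is the front of the board.
- jack_box: Yellow box with two round sockets on top, 90 mm (x) by 50 (y) by 34 high, fixed on one end of the pedalboard in line with the pads, 114 mm beyond the nearest pad (centres); at the left or the right end. A black power brick, 120 by 50 by 30 mm, is at the other end. Origin: centre of its underside, 30 mm above the bench.
- open_pedal: Bystander: an opened, unfinished pedal, an orange open box 112 mm (x) by 60 mm (y) by 30 mm high showing a green circuit board, no knobs; loose on the teal mat among the pedals. Origin: centre of its underside.

How it is judged:
By the outcome, as a careful person would: the job done as asked, in the order asked, and still so for the second after the job is handed in, with the robot touching nothing.
It also fails if it takes over 104 s, if anything falls off the work surface, if the arm or the gripper's body presses on something with over 40 N, if the wrist force passes 120 N, or if a joint passes its speed limit or range.

## Working session

There is one attempt and no reset: what is moved stays moved. The work goes in short steps, Python scripts to look and compute and a tool call to move; the robot and the scene stay as the last step left them, time stands still between calls to the robot, and variables do not carry over. Pictures are saved under pics/ and viewed, about 12 in all and at most 16, crops included, and the job is handed in when it is done.

Besides the shell and the picture viewer there is one more tool, called in YAML: its name, and indented under it one key for each argument. play_rows: Moves the arm, as the interface text tells. Its arguments: {"type":"object","properties":{"motion":{"type":"array","items":{"type":"array","items":{"type":"number"}}},"force":{"type":"number"}},"required":["motion"]}

```bash
mkdir -p pics; ls; python3 - <<'E'
from workcell import manip
import cv2,numpy as np
np.set_printoptions(precision=4,suppress=True)
s=manip.read_state();print({k:np.round(v,4).tolist() for k,v in s.items()})
for n in("top","side"):
    im=manip.get_image(n);cv2.imwrite(f"pics/{n}0.png",im[:,:,::-1]);print(n,manip.camera_params(n))
E
```

```text
pics
{'time_s': 0.0, 'joint_positions': [-1.2769, 0.3218, -0.0701, 1.4517, 0.0226, 1.3708, -0.0569], 'qvel': [0.001, 0.001, 0.0002, 0.0008, 0.0008, 0.0009, 0.001], 'tau': [0.0001, -49.1282, -0.4039, -31.2532, -0.0639, 0.0436, 0.0002], 'position': [0.1794, 0.6242, 0.2214], 'tool_rot': [0.1394, 0.9902, -0.001, -0.0001], 'contact_force': [0.7108, -0.1135, -0.0118], 'ft_torque': [-0.0092, 0.0175, 0.0022], 'grip_width': 0.0873}
top {'fx': 438.3533788655313, 'fy': 438.3533788655313, 'cx': 311.8632862633096, 'cy': 228.73664980325873, 'k1': -0.07390303492574073, 'pose': array([[ 0.03  ,  0.9927, -0.117 ,  0.4214],
       [-0.9995,  0.0304,  0.0014, -0.0138],
       [ 0.0049,  0.1169,  0.9931,  0.9529],
       [ 0.    ,  0.    ,  0.    ,  1.    ]])}
side {'fx': 511.16660230057624, 'fy': 511.16660230057624, 'cx': 323.05596203507963, 'cy': 238.82651694367902, 'k1': -0.05308105334084543, 'pose': array([[ 0.7379,  0.4091, -0.5368, -0.0062],
       [-0.6748,  0.4319, -0.5985, -0.5464],
       [-0.0131,  0.8038,  0.5947,  0.6379],
       [ 0.    ,  0.    ,  0.    ,  1.    ]])}
```

View pics/top0.png

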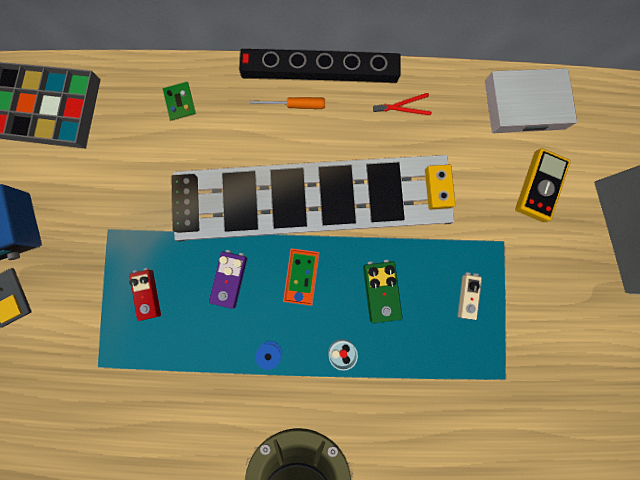

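View pics/side0.png

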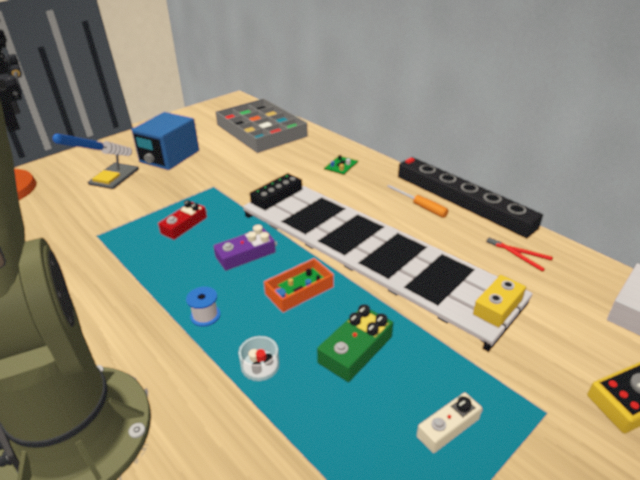

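Top view: the yellow jack box is at the board's right end (≈440,187) and the brick is at the left. Left to right, the pedals are red (145,294), purple (228,278), open orange (302,277), green (383,291) and white (469,296). The pads are at (240,200), (288,197), (337,194) and (386,191). So white goes to pad_d, red to c, purple to b and green to a. The side view agrees.

```bash
cat > h.py <<'E'
from workcell import manip
import cv2,numpy as np
from scipy.spatial.transform import Rotation as R
np.set_printoptions(precision=4,suppress=True)
def cast(cam,px,z):
    p=manip.camera_params(cam);px=np.asarray(px,float).reshape(-1,1,2)
    K=np.array([[p["fx"],0,p["cx"]],[0,p["fy"],p["cy"]],[0,0,1]])
    n=cv2.undistortPoints(px,K,np.array([p["k1"],0,0,0]))[:,0]
    d=np.c_[n[:,0],-n[:,1],-np.ones(len(n))]@p["pose"][:3,:3].T;o=p["pose"][:3,3]
    # k1 model: cv2 k1 is the same forward form
    return (o+d*((z-o[2])/d[:,2])[:,None])[:,:2]
DIM=dict(white=(.092,.034,.030),red=(.102,.044,.032),purple=(.112,.054,.034),green=(.122,.064,.040))
HSV=dict(white=((8,15,120),(32,110,255)),red=((172,120,50),(180,255,255)),purple=((125,90,40),(155,255,255)),green=((55,110,25),(78,255,170)))
def mask(im,n):
    h=cv2.cvtColor(im,cv2.COLOR_RGB2HSV);m=cv2.inRange(h,*map(np.array,HSV[n]))
    if n=="red": m|=cv2.inRange(h,np.array((0,120,50)),np.array((4,255,255)))
    return m
def pedal(im,n,box,base):
    """box: pixel window x0,y0,x1,y1; far silhouette edges cast at top height, centre from known size"""
    L,W,H=DIM[n];x0,y0,x1,y1=box
    m=np.zeros(im.shape[:2],np.uint8);m[y0:y1,x0:x1]=mask(im,n)[y0:y1,x0:x1]
    m=cv2.morphologyEx(m,cv2.MORPH_OPEN,np.ones((2,2)))
    c=max(cv2.findContours(m,cv2.RETR_EXTERNAL,cv2.CHAIN_APPROX_NONE)[0],key=cv2.contourArea)
    P=cast("top",c,base+H);hull=cv2.convexHull((P*1000).astype(np.float32))
    b=cv2.boxPoints(cv2.minAreaRect(hull))/1000
    e=[b[1]-b[0],b[2]-b[1]];u=max(e,key=np.linalg.norm);u=u/np.linalg.norm(u);u=u*np.sign(u[0])
    v=np.array([-u[1],u[0]]);cam=manip.camera_params("top")["pose"][:2,3]
    ctr=P.mean(0);out=[]
    for a,S in((u,L),(v,W)):
        q=P@a;far=np.sign((ctr-cam)@a);out.append((q.max()-S/2 if far>0 else q.min()+S/2, np.ptp(q)))
    pos=out[0][0]*u+out[1][0]*v
    return pos,np.degrees(np.arctan2(u[1],u[0])),(out[0][1],out[1][1]),cv2.boundingRect(c)
def go(x,y,z,yaw):
    """print tool-axis shift (mm) and turn about tool z to reach the pose; yaw = world heading (deg) of pedal +x, pedal y along jaws"""
    s=manip.read_state();Q=R.from_quat(s["tool_rot"]);M=Q.as_matrix();p=np.array(s["position"])
    h=np.degrees(np.arctan2(-M[1,0],-M[0,0]));d=(yaw-h+90)%180-90
    T=R.from_euler("z",d,degrees=True)*R.from_euler("z",h,degrees=True)*R.from_matrix(np.diag([-1.,1,-1]))
    print("t",s["time_s"],"pos",p,"heading",round(h,2),"grip",round(s["grip_width"],4),"F",np.array(s["contact_force"]))
    print("world d mm",(np.array([x,y,z])-p)*1e3,"tool-now",M.T@(np.array([x,y,z])-p)*1e3,"tool-after-turn",T.as_matrix().T@(np.array([x,y,z])-p)*1e3,"turn",(Q.inv()*T).as_rotvec())
E
python3 - <<'E'
from h import *
im=cv2.imread("pics/top0.png")[:,:,::-1].copy()
for n,b in dict(red=(120,255,170,335),purple=(195,240,260,320),green=(355,250,412,335),white=(450,262,490,330)).items():
    print(n,*pedal(im,n,b,.002))
g=cv2.cvtColor(im,cv2.COLOR_RGB2HSV)[...,2]
m=np.zeros_like(g);m[155:240,205:412]=255*(g[155:240,205:412]<75);m=cv2.morphologyEx(m,cv2.MORPH_OPEN,np.ones((9,9)))
for c in cv2.findContours(m,0,2)[0]:
    P=cast("top",c,.032);r=cv2.minAreaRect((P*1000).astype(np.float32));print("pad",r,cv2.contourArea(c),cv2.boundingRect(c))
m=cv2.inRange(cv2.cvtColor(im,cv2.COLOR_RGB2HSV),np.array((20,150,100)),np.array((30,255,255)));m[:,:420]=0;m[:,470:]=0;m[:150]=0;m[220:]=0
c=max(cv2.findContours(m,0,2)[0],key=cv2.contourArea);print("jack",cv2.minAreaRect((cast("top",c,.064)*1000).astype(np.float32)))
E
```

```text
red [0.3764 0.3325] 14.259063 (np.float64(0.10031302485473592), np.float64(0.05111552115186696)) (131, 271, 31, 51)
purple [0.4163 0.156 ] -11.157377 (np.float64(0.11022625196533581), np.float64(0.05581356921485217)) (210, 253, 38, 57)
green [ 0.4014 -0.1673] 7.8907394 (np.float64(0.11944126778183145), np.float64(0.06622392829064039)) (365, 263, 38, 61)
white [ 0.3933 -0.3566] -6.8523064 (np.float64(0.09085466345963378), np.float64(0.04089389595225679)) (459, 276, 24, 45)
pad ((564.3011474609375, 138.9991455078125), (83.72256469726562, 68.4533920288086), 3.136643171310425) 1076.5 (224, 191, 33, 40)
pad ((636.5147094726562, 156.80691528320312), (22.107908248901367, 45.39276885986328), 2.915827751159668) 190.5 (223, 172, 22, 11)
pad ((594.9326782226562, 37.633636474609375), (125.45684051513672, 69.78954315185547), 5.362733840942383) 1715.0 (272, 169, 34, 59)
pad ((605.0809936523438, -66.02228546142578), (126.04644775390625, 70.21337890625), 5.324899673461914) 1806.5 (319, 166, 36, 59)
pad ((615.1317749023438, -169.42236328125), (126.18892669677734, 70.72127532958984), 5.329529762268066) 1809.0 (367, 163, 37, 59)
jack ((623.3991088867188, -278.17755126953125), (92.2520751953125, 57.589908599853516), 5.549208641052246)
```

```bash
python3 -c "
from h import *
go(.3764,.3332,.12,14.3)"
```

```text
t 0.1 pos [0.1794 0.6242 0.2216] heading -16.03 grip 0.0871 F [-1.5138  1.1558  0.6248]
world d mm [ 196.9716 -291.0237 -101.5589] tool-now [-269.6554 -225.151   101.9795] tool-after-turn [-118.986  -330.6583  101.5589] turn [-0.0017 -0.0003 -0.5293]
```

play_rows:
  motion:
    - [1,0,0,0,0,0,-0.132]
    - [1,0,0,0,0,0,-0.132]
    - [1,0,0,0,0,0,-0.132]
    - [1,0,0,0,0,0,-0.132]
    - [1,-6,-16,4,0,0,0]
    - [1,-12,-34,11,0,0,0]
    - [1,-12,-34,11,0,0,0]
    - [1,-12,-34,11,0,0,0]
    - [1,-12,-34,11,0,0,0]
    - [1,-12,-34,11,0,0,0]
    - [1,-12,-34,11,0,0,0]
    - [1,-12,-34,11,0,0,0]
    - [1,-12,-34,11,0,0,0]
    - [1,-12,-34,9,0,0,0]
    - [1,-5,-9,0,0,0,0]
    - [1,0,0,0,0,0,0]
    - [1,0,0,0,0,0,0]
  force: 25

```text
time_s: 1.8
position: [0.3756, 0.3344, 0.1218]
tool_rot: [-0.124, 0.992, 0.001, -0.0]
contact_force: [-0.9, 0.6, -0.2]
grip_width: 0.0871
```

```bash
python3 - <<'E'
from h import *
im=manip.get_image("top");cv2.imwrite("pics/t1.png",im[:,:,::-1])
s=manip.get_image("side");cv2.imwrite("pics/s1.png",cv2.resize(s[130:300,80:330,::-1],None,fx=2.5,fy=2.5))
go(.3764,.3332,.009,14.3)
E
```

```text
t 1.9 pos [0.3752 0.3349 0.1219] heading 14.38 grip 0.087 F [-0.2318  0.1885  0.8078]
world d mm [   1.1642   -1.6853 -112.9001] tool-now [ -0.6711  -2.0252 112.8985] tool-after-turn [ -0.7118  -1.9207 112.9001] turn [0.0009 0.0003 0.0014]
```

View pics/s1.png

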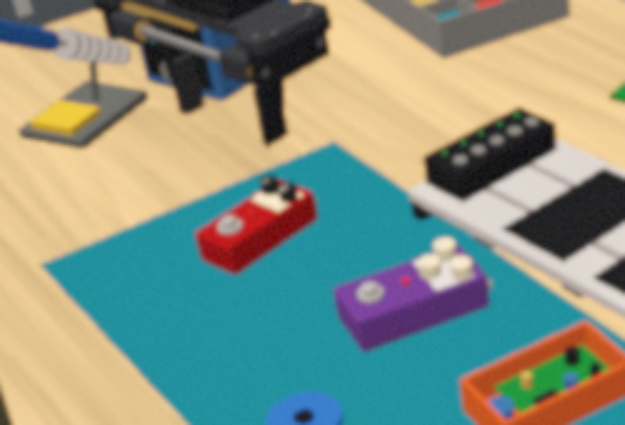

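Fingers are over red (side crop: fingertips at (190,100) and (270,135), red pedal at (255,225)). Next I descend and close.

play_rows:
  motion:
    - [1,-1,-2,10,0,0,0]
    - [1,0,0,18,0,0,0]
    - [1,0,0,18,0,0,0]
    - [1,0,0,18,0,0,0]
    - [1,0,0,18,0,0,0]
    - [1,0,0,16,0,0,0]
    - [1,0,0,10,0,0,0]
    - [1,0,0,4,0,0,0]
    - [1,0,0,0,0,0,0]
    - [-0.1,0,0,0,0,0,0]
    - [-0.1,0,0,0,0,0,0]
    - [-0.1,0,0,0,0,0,0]
    - [-0.1,0,0,0,0,0,0]
    - [-0.1,0,0,0,0,0,0]
    - [-1,0,0,0,0,0,0]
    - [-1,0,0,0,0,0,0]
    - [-1,0,0,0,0,0,0]
    - [-1,0,0,0,0,0,0]
  force: 25

```text
time_s: 3.7
position: [0.3777, 0.332, 0.0098]
tool_rot: [-0.124, 0.992, 0.0, 0.0]
contact_force: [-0.7, 1.4, 1.3]
grip_width: 0.0441
```

play_rows:
  motion:
    - [-1,0,0,-5,0,0,0]
    - [-1,0,0,-15,0,0,0]
    - [-1,0,0,-20,0,0,0]
    - [-1,0,0,-20,0,0,0]
    - [-1,0,0,-20,0,0,0]
    - [-1,0,0,-20,0,0,0]
    - [-1,0,0,-20,0,0,0]
    - [-1,0,0,-20,0,0,0]
    - [-1,0,0,-10,0,0,0.078]
    - [-1,0,0,0,0,0,0.079]
    - [-1,0,0,0,0,0,0]

```text
time_s: 4.8
position: [0.3777, 0.3306, 0.1596]
tool_rot: [-0.045, 0.999, -0.0, -0.0]
contact_force: [-0.1, 0.2, -2.2]
grip_width: 0.0439
```

```bash
python3 -c "
from h import *
go(.6066,-.0659,.14,5.4)"
```

```text
t 4.8 pos [0.3777 0.3306 0.1596] heading 5.18 grip 0.0439 F [-0.092   0.1701 -2.2233]
world d mm [ 228.9368 -396.5214  -19.5808] tool-now [-192.2164 -415.5508   19.878 ] tool-after-turn [-190.6048 -416.3065   19.5808] turn [-0.0008 -0.0002 -0.0039]
```

play_rows:
  motion:
    - [-1,-4,-8,0,0,0,0]
    - [-1,-9,-20,0,0,0,0]
    - [-1,-14,-30,0,0,0,0]
    - [-1,-14,-30,0,0,0,0]
    - [-1,-14,-30,0,0,0,0]
    - [-1,-14,-30,0,0,0,0]
    - [-1,-14,-30,0,0,0,0]
    - [-1,-14,-30,0,0,0,0]
    - [-1,-14,-30,0,0,0,0]
    - [-1,-14,-30,0,0,0,0]
    - [-1,-14,-30,0,0,0,0]
    - [-1,-14,-30,0,0,0,0]
    - [-1,-14,-30,5,0,0,0]
    - [-1,-13,-30,5,0,0,0]
    - [-1,-8,-20,5,0,0,0]
    - [-1,-3,-8,5,0,0,-0.004]
    - [-1,0,0,0,0,0,0]
    - [-1,0,0,0,0,0,0]
    - [-1,0,0,0,0,0,0]

```text
time_s: 6.7
position: [0.6055, -0.0636, 0.1397]
tool_rot: [-0.049, 0.999, 0.001, -0.0]
contact_force: [-0.6, 0.5, -0.8]
grip_width: 0.0438
```

```bash
python3 -c "
from h import *
go(.6066,-.0659,.0405,5.4)"
```

```text
t 6.7 pos [ 0.6055 -0.0636  0.1397] heading 5.6 grip 0.0438 F [-0.6111  0.4885 -0.8146]
world d mm [  1.0726  -2.3149 -99.1823] tool-now [-0.8427 -2.5183 99.1796] tool-after-turn [-0.85   -2.4055 99.1823] turn [ 0.0011 -0.      0.0035]
```

play_rows:
  motion:
    - [-1,-1,-2,8,0,0,0]
    - [-1,0,0,15,0,0,0]
    - [-1,0,0,15,0,0,0]
    - [-1,0,0,15,0,0,0]
    - [-1,0,0,15,0,0,0]
    - [-1,0,0,10,0,0,0]
    - [-1,0,0,5,0,0,0]
    - [-1,0,0,0,0,0,0]
    - [-1,0,0,0,0,0,0]

```text
time_s: 7.6
position: [0.6074, -0.0675, 0.057]
tool_rot: [-0.048, 0.999, -0.0, 0.0]
contact_force: [1.2, 0.2, -1.4]
grip_width: 0.0441
```

```bash
python3 -c "
from h import *
go(.6066,-.0659,.0405,5.4)"
```

```text
t 7.6 pos [ 0.6074 -0.0675  0.057 ] heading 5.45 grip 0.0441 F [ 1.1995  0.1956 -1.3734]
world d mm [ -0.8447   1.5786 -16.4955] tool-now [ 0.7062  1.6539 16.4947] tool-after-turn [ 0.6924  1.651  16.4955] turn [-0.0001  0.0009  0.0009]
```

play_rows:
  motion:
    - [-1,0,1,5,0,0,0]
    - [-1,0,0,5,0,0,0]
    - [-1,0,0,2,0,0,0]
    - [-1,0,0,1,0,0,0]
    - [-1,0,0,1,0,0,0]
    - [-1,0,0,1,0,0,0]
    - [-1,0,0,0.5,0,0,0]
    - [-1,0,0,0,0,0,0]
    - [-1,0,0,0,0,0,0]

```text
time_s: 8.5
position: [0.6069, -0.0663, 0.0411]
tool_rot: [-0.048, 0.999, 0.0, 0.0]
contact_force: [0.3, -0.1, -2.7]
grip_width: 0.0439
```

```bash
python3 -c "
from h import *
im=manip.get_image('top');cv2.imwrite('pics/t2.png',im[:,:,::-1])
go(.6066,-.0659,.0405,5.4)"
```

```text
t 8.55 pos [ 0.6069 -0.0663  0.0411] heading 5.45 grip 0.044 F [-0.0665  0.177  -1.5515]
world d mm [-0.3355  0.437  -0.6492] tool-now [0.2926 0.4669 0.6492] tool-after-turn [0.2928 0.4666 0.6492] turn [0.     0.0002 0.0009]
```

play_rows:
  motion:
    - [-1,0,0,0.5,0,0,0]
    - [-1,0,0,0.5,0,0,0]
    - [-1,0,0,0.5,0,0,0]
    - [-1,0,0,0,0,0,0]
    - [-1,0,0,0,0,0,0]

```text
time_s: 9.05
position: [0.6069, -0.0664, 0.0399]
tool_rot: [-0.048, 0.999, 0.0, 0.0]
contact_force: [-1.5, 0.5, 2.9]
grip_width: 0.0439
```

play_rows:
  motion:
    - [0.2,0,0,0,0,0,0]
    - [0.2,0,0,0,0,0,0]
    - [0.5,0,0,0,0,0,0]
    - [0.5,0,0,0,0,0,0]
    - [0.5,0,0,-3,0,0,0]
    - [0.5,0,0,-8,0,0,0]
    - [0.5,0,0,-15,0,0,0]
    - [0.5,0,0,-20,0,0,0]
    - [0.5,0,0,-20,0,0,0]
    - [0.5,0,0,-20,0,0,0]
    - [0.5,0,0,-15,0,0,0]
    - [1,-1,2,0,0,0,0]
    - [1,0,0,0,0,0,0]

```text
time_s: 10.35
position: [0.6078, -0.0637, 0.1408]
tool_rot: [-0.048, 0.999, 0.0, 0.0]
contact_force: [0.0, 0.5, -0.3]
grip_width: 0.0743
```

```bash
python3 -c "
from h import *
go(.4163,.1565,.13,-11.2)"
```

```text
t 10.35 pos [ 0.6078 -0.0637  0.1408] heading 5.49 grip 0.0743 F [ 0.0216  0.5169 -0.3098]
world d mm [-191.5202  220.1629  -10.7662] tool-now [169.5926 237.4657  10.7698] tool-after-turn [230.6359 178.7702  10.7662] turn [0.0006 0.0006 0.2913]
```

play_rows:
  motion:
    - [1,0,0,0,0,0,0.145]
    - [1,0,0,0,0,0,0.146]
    - [1,10,8,0,0,0,0]
    - [1,26,20,0,0,0,0]
    - [1,26,20,0,0,0,0]
    - [1,26,20,0,0,0,0]
    - [1,26,20,0,0,0,0]
    - [1,26,20,0,0,0,0]
    - [1,26,20,0,0,0,0]
    - [1,26,20,5,0,0,0]
    - [1,26,20,5,0,0,0]
    - [1,10,9,0,0,0,0]
    - [1,3,2,0,0,0,0]
    - [1,0,0,0,0,0,0]
    - [1,0,0,0,0,0,0]
    - [1,0,0,0,0,0,0]

```text
time_s: 11.95
position: [0.4165, 0.1553, 0.1306]
tool_rot: [0.098, 0.995, -0.0, 0.0]
contact_force: [1.1, 0.6, 0.3]
grip_width: 0.0873
```

```bash
python3 - <<'E'
from h import *
go(.4163,.1565,.009,-11.2)
im=manip.get_image("top");cv2.imwrite("pics/t3.png",im[:,:,::-1])
cv2.imwrite("pics/t3c.png",cv2.resize(im[140:340,120:480,::-1],None,fx=2.2,fy=2.2))
try: print("red",*pedal(im,"red",(310,160,365,240),.032))
except Exception as e: print(e)
E
```

```text
t 11.95 pos [0.4165 0.1553 0.1306] heading -11.28 grip 0.0873 F [1.0967 0.6196 0.273 ]
world d mm [  -0.1867    1.1501 -121.5849] tool-now [  0.4452   1.1087 121.5846] tool-after-turn [  0.4065   1.0919 121.5849] turn [-0.0001  0.0003 -0.0015]
red [ 0.6067 -0.0697] 5.3985124 (np.float64(0.10497333292907851), np.float64(0.04614642210875548)) (327, 167, 25, 51)
```

View pics/t3c.png

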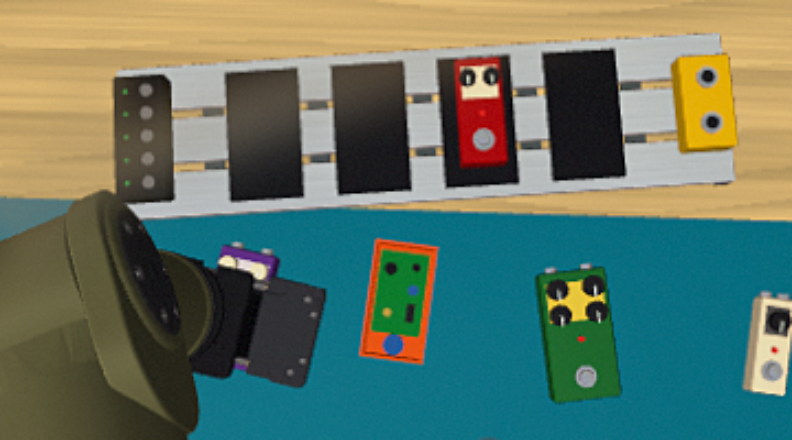

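Red stands on pad c (crop: pad 439–518, pedal 455–508), and looks about 3 mm right of centre. I'll measure that properly with both cameras, using base edges only.

```bash
python3 - <<'E'
from h import *
t=cv2.imread("pics/t3.png")[:,:,::-1].copy();s=manip.get_image("side");cv2.imwrite("pics/s3.png",s[:,:,::-1])
a=cv2.resize(t[155:235,310:420,::-1],None,fx=5,fy=5,interpolation=cv2.INTER_CUBIC)
b=cv2.resize(s[195:315,290:480,::-1],None,fx=4.2,fy=4.2,interpolation=cv2.INTER_CUBIC)
cv2.imwrite("pics/s3c.png",b)
u=np.array([np.cos(np.radians(5.4)),np.sin(np.radians(5.4))]);v=np.array([-u[1],u[0]]);o=np.array([.6051,-.066])
for cam,im,box in(("top",t,(310,155,365,240)),("side",s,(330,200,450,290))):
    x0,y0,x1,y1=box;m=mask(im,"red")*0;m[y0:y1,x0:x1]=mask(im,"red")[y0:y1,x0:x1]
    c=max(cv2.findContours(m,0,1)[0],key=cv2.contourArea)
    for z in(.032,.064):
        P=(cast(cam,c,z)-o)*1e3;print(cam,z,"u",np.percentile(P@u,[0,2,98,100]),"v",np.percentile(P@v,[0,2,98,100]))
    # black pads as seen by this camera
    g=cv2.cvtColor(im,cv2.COLOR_RGB2HSV)[...,2];k=(g<75).astype(np.uint8)*255
    k=cv2.morphologyEx(k,cv2.MORPH_OPEN,np.ones((7,7)))
    for q in cv2.findContours(k,0,2)[0]:
        r=cv2.minAreaRect((cast(cam,q,.032)*1000).astype(np.float32))
        if 60<min(r[1])<80 and 110<max(r[1])<135: print(" pad",np.round(r[0],1),np.round(r[1],1),round(r[2],2))
E
```

```text
top 0.032 u [-45.9429 -45.6763  62.5167  62.8764] v [-27.252  -27.1345  20.5363  21.0615]
top 0.064 u [-50.5322 -50.2748  54.1588  54.506 ] v [-23.8977 -23.7843  22.23    22.737 ]
 pad [589.   37.1] [113.4  69.8] 5.36
 pad [ 614.9 -169.5] [125.6  70.6] 5.33
side 0.032 u [-47.6534 -47.0688  79.2983  83.2094] v [-23.3031 -22.9914  40.1718  41.1661]
side 0.064 u [-79.6614 -79.1077  40.586   44.2906] v [-44.2939 -43.9987  15.8289  16.7707]
 pad [ 613.2 -168.9] [121.3  67.3] 5.35
 pad [593.6  38.2] [119.5  66. ] 4.86
 pad [584. 141.] [119.3  65.2] 5.03
 pad [807.5 791.1] [ 78.7 119.3] 66.27
```

View pics/s3c.png

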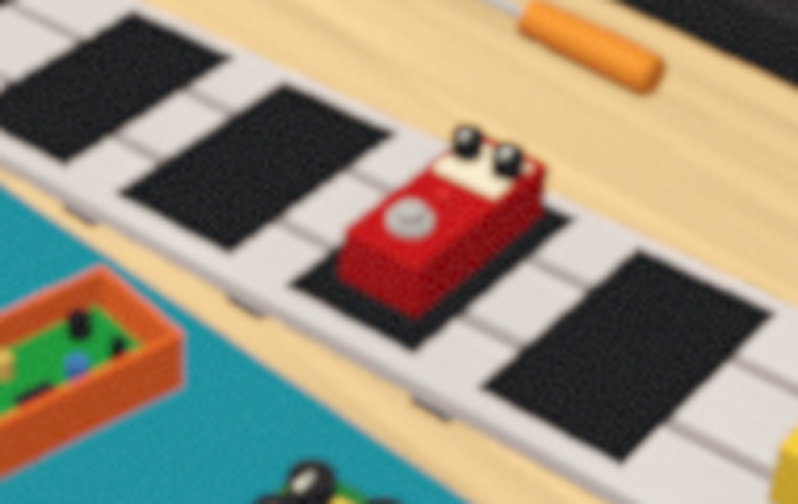

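```bash
cat >> h.py <<'E'
def both(t,s,n,tb,sb,base,yaw,o):
    """offsets (mm) of pedal centre from o along its u,v axes: edges seen in top and side views"""
    L,W,H=DIM[n];a=np.radians(yaw);u=np.array([np.cos(a),np.sin(a)]);v=np.array([-u[1],u[0]]);o=np.array(o)
    def con(im,b):
        x0,y0,x1,y1=b;m=mask(im,n);k=m*0;k[y0:y1,x0:x1]=m[y0:y1,x0:x1]
        return cv2.convexHull(max(cv2.findContours(k,0,1)[0],key=cv2.contourArea))
    r={}
    if t is not None:
        T=(cast("top",con(t,tb),base+H)-o)*1e3;B=(cast("top",con(t,tb),base)-o)*1e3
        r["t_far-x"]=(T@u).min()+L*500;r["t_far+x"]=(T@u).max()-L*500;r["t_base-x"]=(B@u).min()+L*500
        r["t_top+y"]=(T@v).max()-W*500;r["t_top-y"]=(T@v).min()+W*500
        r["t_base+y"]=(B@v).max()-W*500;r["t_base-y"]=(B@v).min()+W*500
    if s is not None:
        S=(cast("side",con(s,sb),base)-o)*1e3
        r["s_base-x"]=(S@u).min()+L*500;r["s_base-y"]=(S@v).min()+W*500
    print(n,{k:round(float(x),1) for k,x in r.items()})
E
python3 - <<'E'
from h import *
t=cv2.imread("pics/top0.png")[:,:,::-1].copy();s=cv2.imread("pics/side0.png")[:,:,::-1].copy()
both(t,s,"red",(120,255,170,335),(150,190,215,245),.002,14.3,(.3764,.3325))
both(t,s,"purple",(195,240,260,320),(205,220,282,275),.002,-11.2,(.4163,.156))
both(t,s,"green",(355,250,412,335),(310,310,400,385),.002,7.9,(.4014,-.1673))
both(t,s,"white",(450,262,490,330),(410,385,490,455),.002,-6.9,(.3933,-.3566))
E
```

```text
red {'t_far-x': 4.2, 't_far+x': 2.5, 't_base-x': 4.0, 't_top+y': 1.7, 't_top-y': -5.5, 't_base+y': 14.6, 't_base-y': 5.6, 's_base-x': 9.2, 's_base-y': 11.0}
purple {'t_far-x': 1.5, 't_far+x': -0.2, 't_base-x': -1.9, 't_top+y': 2.5, 't_top-y': 0.7, 't_base+y': 9.8, 't_base-y': 5.9, 's_base-x': 3.4, 's_base-y': 11.2}
green {'t_far-x': 1.8, 't_far+x': -0.3, 't_base-x': -2.6, 't_top+y': 4.0, 't_top-y': 1.8, 't_base+y': -0.9, 't_base-y': -6.1, 's_base-x': 4.2, 's_base-y': 5.1}
white {'t_far-x': 2.9, 't_far+x': 5.3, 't_base-x': 2.0, 't_top+y': 9.3, 't_top-y': 2.4, 't_base+y': -1.0, 't_base-y': -9.2, 's_base-x': 3.4, 's_base-y': 4.0}
```

The 2×2 morphological opening had shifted those masks by one pixel. That explains red's +4 mm along x, and I'll re-seat it later. Corrected centres are purple (0.4174, 0.1585), green (0.4019, −0.1654) and white (0.3967, −0.3546). Next is purple.

```bash
sed -i 's/np.ones((2,2))/np.ones((3,3))/' h.py; python3 -c "
from h import *
go(.4174,.1585,.009,-11.2)"
```

```text
t 12.05 pos [0.4164 0.1556 0.1305] heading -11.28 grip 0.0868 F [ 0.0842 -0.3646  0.3343]
world d mm [   1.0277    2.9422 -121.5382] tool-now [ -0.4156   3.0998 121.5379] tool-after-turn [ -0.4366   3.0858 121.5382] turn [-0.0001  0.0001 -0.0015]
```

play_rows:
  motion:
    - [1,0,3,10,0,0,0]
    - [1,0,0,20,0,0,0]
    - [1,0,0,20,0,0,0]
    - [1,0,0,20,0,0,0]
    - [1,0,0,20,0,0,0]
    - [1,0,0,17,0,0,0]
    - [1,0,0,10,0,0,0]
    - [1,0,0,4,0,0,0]
    - [1,0,0,0,0,0,0]
    - [0.3,0,0,0,0,0,0]
    - [0.3,0,0,0,0,0,0]
    - [0.3,0,0,0,0,0,0]
    - [0.3,0,0,0,0,0,0]
    - [-1,0,0,0,0,0,0]
    - [-1,0,0,0,0,0,0]
    - [-1,0,0,0,0,0,0]
    - [-1,0,0,0,0,0,0]
    - [-1,0,0,0,0,0,0]

```text
time_s: 13.85
position: [0.4168, 0.1597, 0.0098]
tool_rot: [0.098, 0.995, 0.0, 0.0]
contact_force: [0.2, 1.9, 2.9]
grip_width: 0.0536
```

play_rows:
  motion:
    - [-1,0,0,-5,0,0,0]
    - [-1,0,0,-15,0,0,0]
    - [-1,0,0,-20,0,0,0]
    - [-1,0,0,-20,0,0,0]
    - [-1,0,0,-20,0,0,0]
    - [-1,0,0,-20,0,0,0]
    - [-1,0,0,-20,0,0,-0.072]
    - [-1,0,0,-10,0,0,-0.073]
    - [-1,0,0,0,0,0,-0.073]
    - [-1,0,0,0,0,0,-0.073]
    - [-1,0,0,0,0,0,0]
    - [-1,0,0,0,0,0,0]

```text
time_s: 15.05
position: [0.4158, 0.1585, 0.1389]
tool_rot: [-0.047, 0.999, -0.001, -0.001]
contact_force: [-0.5, -0.1, -3.4]
grip_width: 0.0541
```

```bash
python3 -c "
from h import *
go(.5941,.0383,.13,5.4)"
```

```text
t 15.05 pos [0.4158 0.1585 0.1389] heading 5.34 grip 0.0541 F [-0.5296 -0.1328 -3.4066]
world d mm [ 178.3219 -120.1759   -8.8835] tool-now [-166.3865 -136.2307    8.7493] tool-after-turn [-166.2209 -136.4241    8.8835] turn [-0.001  -0.0017 -0.0011]
```

play_rows:
  motion:
    - [-1,-6,-5,0,0,0,0]
    - [-1,-13,-11,0,0,0,0]
    - [-1,-20,-16,0,0,0,0]
    - [-1,-20,-16,0,0,0,0]
    - [-1,-20,-16,0,0,0,0]
    - [-1,-20,-16,0,0,0,0]
    - [-1,-20,-17,0,0,0,0]
    - [-1,-20,-17,0,0,0,0]
    - [-1,-16,-13,4,0,0,0]
    - [-1,-8,-7,5,0,0,0]
    - [-1,-3,-2,0,0,0,0]
    - [-1,0,0,0,0,0,0]
    - [-1,0,0,0,0,0,0]

```text
time_s: 16.35
position: [0.594, 0.0406, 0.1305]
tool_rot: [-0.048, 0.999, 0.0, -0.0]
contact_force: [-0.3, -0.4, -3.4]
grip_width: 0.0539
```

```bash
python3 -c "
from h import *
go(.5941,.0383,.0405,5.4)"
```

```text
t 16.35 pos [0.594  0.0406 0.1305] heading 5.51 grip 0.0539 F [-0.3289 -0.4348 -3.3521]
world d mm [  0.1323  -2.2524 -89.9831] tool-now [ 0.0184 -2.3227 89.9814] tool-after-turn [ 0.0803 -2.2549 89.9831] turn [ 0.0008 -0.0007  0.0019]
```

play_rows:
  motion:
    - [-1,0,-1.5,8,0,0,0]
    - [-1,0,0,18,0,0,0]
    - [-1,0,0,18,0,0,0]
    - [-1,0,0,18,0,0,0]
    - [-1,0,0,12,0,0,0]
    - [-1,0,0,6,0,0,0]
    - [-1,0,0,2,0,0,0]
    - [-1,0,0,0,0,0,0]
    - [-1,0,0,0,0,0,0]
    - [-1,0,0,0,0,0,0]

```text
time_s: 17.35
position: [0.5955, 0.0382, 0.0494]
tool_rot: [-0.048, 0.999, 0.0, 0.001]
contact_force: [-0.5, -0.4, -3.0]
grip_width: 0.0539
```

```bash
python3 -c "
from h import *
go(.5941,.0383,.0405,5.4)"
```

```text
t 17.35 pos [0.5955 0.0382 0.0494] heading 5.46 grip 0.0539 F [-0.5104 -0.4382 -2.9903]
world d mm [-1.3511  0.1315 -8.8854] tool-now [1.3459 0.2574 8.8835] tool-after-turn [1.3327 0.2581 8.8854] turn [0.0002 0.0015 0.001 ]
```

play_rows:
  motion:
    - [-1,1,0,3,0,0,0]
    - [-1,0,0,3,0,0,0]
    - [-1,0,0,1.5,0,0,0]
    - [-1,0,0,0.5,0,0,0]
    - [-1,0,0,0.5,0,0,0]
    - [-1,0,0,0.5,0,0,0]
    - [-1,0,0,0,0,0,0]
    - [-1,0,0,0,0,0,0]

```text
time_s: 18.15
position: [0.5938, 0.038, 0.0399]
tool_rot: [-0.048, 0.999, 0.0, 0.0]
contact_force: [-1.9, -0.9, 0.9]
grip_width: 0.0538
```

play_rows:
  motion:
    - [0.4,0,0,0,0,0,0]
    - [0.4,0,0,0,0,0,0]
    - [0.6,0,0,0,0,0,0]
    - [0.6,0,0,0,0,0,0]
    - [0.6,0,0,-3,0,0,0]
    - [0.6,0,0,-8,0,0,0]
    - [0.6,0,0,-15,0,0,0]
    - [0.6,0,0,-20,0,0,0]
    - [0.6,0,0,-20,0,0,0]
    - [0.6,0,0,-20,0,0,0]
    - [0.6,0,0,-15,0,0,0]
    - [1,0,0,0,0,0,0]

```text
time_s: 19.35
position: [0.5957, 0.0381, 0.1439]
tool_rot: [-0.048, 0.999, 0.001, 0.003]
contact_force: [0.7, 0.1, 0.8]
grip_width: 0.0725
```

```bash
python3 -c "
from h import *
go(.4019,-.1654,.13,7.9)"
```

```text
t 19.35 pos [0.5957 0.0381 0.1439] heading 5.45 grip 0.0725 F [0.6851 0.0809 0.7722]
world d mm [-193.8455 -203.453   -13.9372] tool-now [ 212.3676 -184.1318   12.6073] tool-after-turn [ 219.9693 -174.8791   13.9372] turn [ 0.0006  0.0056 -0.0428]
```

play_rows:
  motion:
    - [1,8,-6,0,0,0,-0.043]
    - [1,18,-14,0,0,0,0]
    - [1,24,-19,0,0,0,0]
    - [1,24,-19,0,0,0,0]
    - [1,24,-19,0,0,0,0]
    - [1,24,-19,0,0,0,0]
    - [1,24,-19,0,0,0,0]
    - [1,24,-19,0,0,0,0]
    - [1,24,-19,5,0,0,0]
    - [1,16,-14,5,0,0,0]
    - [1,8,-6,3,0,0,0]
    - [1,2,-2,0,0,0,0]
    - [1,0,0,0,0,0,0]
    - [1,0,0,0,0,0,0]
    - [1,0,0,0,0,0,0]

```text
time_s: 20.85
position: [0.4005, -0.1646, 0.1277]
tool_rot: [-0.07, 0.998, -0.0, 0.0]
contact_force: [-0.2, 1.0, 0.4]
grip_width: 0.0874
```

```bash
python3 - <<'E'
from h import *
t=manip.get_image("top");s=manip.get_image("side")
cv2.imwrite("pics/t4.png",t[:,:,::-1]);cv2.imwrite("pics/s4.png",s[:,:,::-1])
cv2.imwrite("pics/t4c.png",cv2.resize(t[150:250,160:480,::-1],None,fx=2.5,fy=2.5))
both(t,s,"red",(310,155,365,240),(350,210,430,285),.032,5.4,(.6051,-.066))
both(t,s,"purple",(265,155,317,240),(310,195,400,262),.032,5.4,(.5949,.0376))
go(.4019,-.1654,.009,7.9)
E
```

```text
red {'t_far-x': 0.6, 't_far+x': 3.5, 't_base-x': 5.2, 't_top+y': 0.2, 't_top-y': -2.2, 't_base+y': -1.5, 't_base-y': -5.6, 's_base-x': 4.1, 's_base-y': 26.6}
purple {'t_far-x': -5.0, 't_far+x': -13.0, 't_base-x': -0.6, 't_top+y': -0.5, 't_top-y': -1.5, 't_base+y': 1.9, 't_base-y': -1.2, 's_base-x': -1.2, 's_base-y': 0.8}
t 20.95 pos [ 0.4002 -0.1648  0.1276] heading 7.99 grip 0.087 F [0.3834 0.2108 0.5542]
world d mm [   1.6764   -0.5752 -118.6244] tool-now [ -1.5773  -0.7725 118.6246] tool-after-turn [ -1.5815  -0.8002 118.6244] turn [-0.0003  0.      0.0015]
```

View pics/t4c.png

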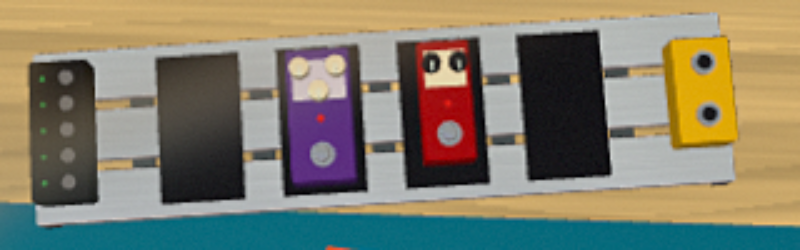

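Purple is centred within about 1 mm: base front edge −0.6 (top) and −1.2 (side), lateral about −0.5 mm. Red is +4 in x and −1.7 in y, to be fixed later. Now green.

play_rows:
  motion:
    - [1,-1.5,-1,10,0,0,0]
    - [1,0,0,20,0,0,0]
    - [1,0,0,20,0,0,0]
    - [1,0,0,20,0,0,0]
    - [1,0,0,20,0,0,0]
    - [1,0,0,15,0,0,0]
    - [1,0,0,9,0,0,0]
    - [1,0,0,4,0,0,0]
    - [1,0,0,0,0,0,0]
    - [0.55,0,0,0,0,0,0]
    - [0.55,0,0,0,0,0,0]
    - [0.55,0,0,0,0,0,0]
    - [-1,0,0,0,0,0,0]
    - [-1,0,0,0,0,0,0]
    - [-1,0,0,0,0,0,0]
    - [-1,0,0,0,0,0,0]
    - [-1,0,0,0,0,0,0]
  force: 30

```text
time_s: 22.65
position: [0.4016, -0.166, 0.0099]
tool_rot: [-0.069, 0.998, 0.0, 0.0]
contact_force: [-0.9, 0.5, 5.5]
grip_width: 0.0638
```

```bash
python3 -c "
from h import *
go(.4019,-.1654,.009,7.9)"
```

```text
t 22.65 pos [ 0.4016 -0.166   0.0099] heading 7.92 grip 0.0638 F [-0.9036  0.55    5.5385]
world d mm [ 0.2844  0.6295 -0.8594] tool-now [-0.368   0.5841  0.8597] tool-after-turn [-0.3682  0.5845  0.8594] turn [0.0003 0.0004 0.0004]
```

play_rows:
  motion:
    - [-1,0,0,-5,0,0,0]
    - [-1,0,0,-15,0,0,0]
    - [-1,0,0,-20,0,0,0]
    - [-1,0,0,-20,0,0,0]
    - [-1,0,0,-20,0,0,0]
    - [-1,0,0,-20,0,0,0]
    - [-1,0,0,-20,0,0,0]
    - [-1,0,0,-18,0,0,0]
    - [-1,0,0,-10,0,0,0.044]
    - [-1,0,0,0,0,0,0]
    - [-1,0,0,0,0,0,0]

```text
time_s: 23.75
position: [0.4007, -0.1661, 0.1568]
tool_rot: [-0.047, 0.999, 0.0, -0.0]
contact_force: [-0.6, 0.1, -3.2]
grip_width: 0.0636
```

```bash
python3 -c "
from h import *
go(.5849,.1416,.14,5.4)"
```

```text
t 23.75 pos [ 0.4007 -0.1661  0.1568] heading 5.44 grip 0.0636 F [-0.5764  0.0768 -3.1768]
world d mm [184.205  307.6607 -16.7986] tool-now [-212.5519  288.8116   16.6833] tool-after-turn [-212.3409  288.9601   16.7986] turn [ 0.0003 -0.001   0.0007]
```

play_rows:
  motion:
    - [-1,-6,8,0,0,0,0]
    - [-1,-13,18,0,0,0,0]
    - [-1,-20,27,0,0,0,0]
    - [-1,-20,27,0,0,0,0]
    - [-1,-20,27,0,0,0,0]
    - [-1,-20,27,0,0,0,0]
    - [-1,-20,27,0,0,0,0]
    - [-1,-20,27,0,0,0,0]
    - [-1,-20,27,0,0,0,0]
    - [-1,-20,27,0,0,0,0]
    - [-1,-18,25,4,0,0,0]
    - [-1,-10,14,6,0,0,0]
    - [-1,-5,7,6,0,0,0]
    - [-1,0,1,0,0,0,0]
    - [-1,0,0,0,0,0,0]
    - [-1,0,0,0,0,0,0]

```text
time_s: 25.35
position: [0.5851, 0.1397, 0.1419]
tool_rot: [-0.046, 0.999, -0.0, 0.0]
contact_force: [0.4, -0.0, -3.0]
grip_width: 0.0637
```

```bash
python3 -c "
from h import *
go(.5849,.1416,.0405,5.4)"
```

```text
t 25.35 pos [0.5851 0.1397 0.1419] heading 5.27 grip 0.0637 F [ 0.3646 -0.0421 -3.0455]
world d mm [  -0.1665    1.9121 -101.3742] tool-now [ -0.0014   1.9641 101.3733] tool-after-turn [ -0.0142   1.9193 101.3742] turn [-0.0004  0.0001 -0.0023]
```

play_rows:
  motion:
    - [-1,0,1.5,8,0,0,0]
    - [-1,0,0,18,0,0,0]
    - [-1,0,0,20,0,0,0]
    - [-1,0,0,18,0,0,0]
    - [-1,0,0,15,0,0,0]
    - [-1,0,0,10,0,0,0]
    - [-1,0,0,3,0,0,0]
    - [-1,0,0,0,0,0,0]
    - [-1,0,0,0,0,0,0]
    - [-1,0,0,0,0,0,0]

```text
time_s: 26.35
position: [0.5858, 0.1433, 0.0505]
tool_rot: [-0.047, 0.999, 0.0, 0.001]
contact_force: [-0.4, 0.8, -2.4]
grip_width: 0.0637
```

```bash
python3 -c "
from h import *
go(.5849,.1416,.0405,5.4)"
```

```text
t 26.35 pos [0.5858 0.1433 0.0505] heading 5.4 grip 0.0637 F [-0.3689  0.8226 -2.4189]
world d mm [ -0.9286  -1.6791 -10.0413] tool-now [ 1.1002 -1.5897 10.0385] tool-after-turn [ 1.0824 -1.5842 10.0413] turn [ 0.0005  0.0018 -0.    ]
```

play_rows:
  motion:
    - [-1,0.5,-1,3,0,0,0]
    - [-1,0,0,3,0,0,0]
    - [-1,0,0,2,0,0,0]
    - [-1,0,0,1,0,0,0]
    - [-1,0,0,0.5,0,0,0]
    - [-1,0,0,0.5,0,0,0]
    - [-1,0,0,0,0,0,0]
    - [-1,0,0,0,0,0,0]

```text
time_s: 27.15
position: [0.5847, 0.142, 0.0399]
tool_rot: [-0.047, 0.999, 0.0, 0.0]
contact_force: [-2.9, -0.4, 1.2]
grip_width: 0.0633
```

Contact (Fz went from −3 to +1.2). I release and go to white.

play_rows:
  motion:
    - [0.6,0,0,0,0,0,0]
    - [0.6,0,0,0,0,0,0]
    - [0.8,0,0,0,0,0,0]
    - [0.8,0,0,0,0,0,0]
    - [0.8,0,0,-3,0,0,0]
    - [0.8,0,0,-8,0,0,0]
    - [0.8,0,0,-15,0,0,0]
    - [0.8,0,0,-20,0,0,0]
    - [0.8,0,0,-20,0,0,0]
    - [0.8,0,0,-20,0,0,0]
    - [0.8,0,0,-20,0,0,0]
    - [0.8,0,0,-15,0,0,0]
    - [1,0,0,0,0,0,0]
    - [1,0,0,0,0,0,0]

```text
time_s: 28.55
position: [0.5847, 0.1421, 0.1608]
tool_rot: [-0.047, 0.999, 0.0, 0.0]
contact_force: [0.6, 0.4, -1.3]
grip_width: 0.085
```

```bash
python3 -c "
from h import *
go(.3967,-.3546,.13,-6.9)"
```

```text
t 28.55 pos [0.5847 0.1421 0.1608] heading 5.4 grip 0.085 F [ 0.5724  0.3963 -1.2507]
world d mm [-187.9575 -496.6599  -30.7671] tool-now [ 233.8791 -476.7765   30.503 ] tool-after-turn [ 126.929  -515.6434   30.7671] turn [0.0004 0.0004 0.2147]
```

play_rows:
  motion:
    - [1,0,0,0,0,0,0.107]
    - [1,0,0,0,0,0,0.107]
    - [1,3,-10,0,0,0,0]
    - [1,6,-22,0,0,0,0]
    - [1,9,-36,0,0,0,0]
    - [1,9,-36,0,0,0,0]
    - [1,9,-36,0,0,0,0]
    - [1,9,-36,0,0,0,0]
    - [1,9,-36,0,0,0,0]
    - [1,9,-36,0,0,0,0]
    - [1,9,-36,0,0,0,0]
    - [1,9,-36,0,0,0,0]
    - [1,9,-36,5,0,0,0]
    - [1,9,-36,5,0,0,0]
    - [1,9,-36,10,0,0,0]
    - [1,9,-36,10,0,0,0]
    - [1,6,-30,0,0,0,0]
    - [1,3,-16,0,0,0,0]
    - [1,1,-6,0,0,0,0]
    - [1,0,0,0,0,0,0]

```text
time_s: 30.55
position: [0.3958, -0.3555, 0.13]
tool_rot: [0.06, 0.998, 0.0, -0.001]
contact_force: [0.1, 0.3, -0.3]
grip_width: 0.0869
```

```bash
python3 - <<'E'
from h import *
t=manip.get_image("top");s=manip.get_image("side")
cv2.imwrite("pics/t5.png",t[:,:,::-1]);cv2.imwrite("pics/s5.png",s[:,:,::-1])
both(t,s,"green",(215,155,265,250),(270,170,350,260),.032,5.4,(.5853,.1412))
go(.3967,-.3546,.009,-6.9)
E
```

```text
green {'t_far-x': -4.8, 't_far+x': -70.6, 't_base-x': 0.3, 't_top+y': -2.7, 't_top-y': -4.3, 't_base+y': 4.9, 't_base-y': 0.3, 's_base-x': 2.1, 's_base-y': 2.5}
t 30.65 pos [ 0.3971 -0.3539  0.1301] heading -6.75 grip 0.0872 F [-0.0056 -0.1873 -0.541 ]
world d mm [  -0.4289   -0.682  -121.137 ] tool-now [  0.2873  -0.866  121.1363] tool-after-turn [  0.3439  -0.7286 121.137 ] turn [ 0.0011 -0.0005  0.0027]
```

View pics/t5.png

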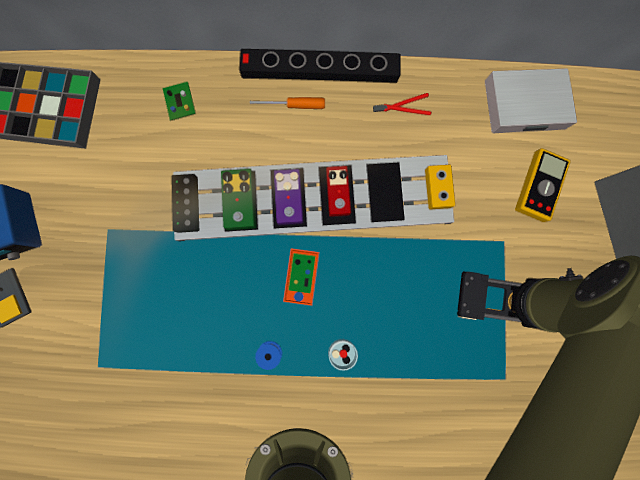

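Green, purple and red stand on pads a, b and c (238,198), (288,197) and (338,193). Green's offsets are about +1 in x and 0 in y. The orange pedal is untouched at (302,277). The gripper is over white at (470,296). Descend.

play_rows:
  motion:
    - [1,0,-0.5,10,0,0,0]
    - [1,0,0,20,0,0,0]
    - [1,0,0,20,0,0,0]
    - [1,0,0,20,0,0,0]
    - [1,0,0,20,0,0,0]
    - [1,0,0,17,0,0,0]
    - [1,0,0,9,0,0,0]
    - [1,0,0,4,0,0,0]
    - [1,0,0,0,0,0,0]
    - [-0.1,0,0,0,0,0,0]
    - [-0.1,0,0,0,0,0,0]
    - [-0.1,0,0,0,0,0,0]
    - [-0.1,0,0,0,0,0,0]
    - [-0.1,0,0,0,0,0,0]
    - [-1,0,0,0,0,0,0]
    - [-1,0,0,0,0,0,0]
    - [-1,0,0,0,0,0,0]
    - [-1,0,0,0,0,0,0]
    - [-1,0,0,0,0,0,0]
  force: 25

```text
time_s: 32.55
position: [0.3969, -0.3555, 0.0105]
tool_rot: [0.06, 0.998, 0.0, -0.0]
contact_force: [0.7, 0.8, 0.5]
grip_width: 0.0342
```

```bash
python3 -c "
from h import *
go(.3967,-.3546,.009,-6.9)"
```

```text
t 32.55 pos [ 0.3969 -0.3555  0.0105] heading -6.86 grip 0.0342 F [0.7172 0.8402 0.5142]
world d mm [-0.155   0.9104 -1.5321] tool-now [0.2625 0.8849 1.5323] tool-after-turn [0.2632 0.8852 1.5321] turn [ 0.0003 -0.0001  0.0007]
```

play_rows:
  motion:
    - [-1,0,0,-5,0,0,0]
    - [-1,0,0,-15,0,0,0]
    - [-1,0,0,-20,0,0,0]
    - [-1,0,0,-20,0,0,0]
    - [-1,0,0,-20,0,0,0]
    - [-1,0,0,-20,0,0,0]
    - [-1,0,0,-20,0,0,-0.071]
    - [-1,0,0,-10,0,0,-0.072]
    - [-1,0,0,0,0,0,-0.071]
    - [-1,0,0,0,0,0,0]
    - [-1,0,0,0,0,0,0]

```text
time_s: 33.65
position: [0.3967, -0.3556, 0.141]
tool_rot: [-0.046, 0.999, 0.0, 0.0]
contact_force: [0.2, 0.8, -2.8]
grip_width: 0.0335
```

```bash
python3 -c "
from h import *
go(.6154,-.1688,.13,5.4)"
```

```text
t 33.65 pos [ 0.3967 -0.3556  0.141 ] heading 5.28 grip 0.0335 F [ 0.1648  0.797  -2.7691]
world d mm [218.7281 186.8462 -10.9718] tool-now [-234.9973  165.9127   11.0958] tool-after-turn [-235.3411  165.4328   10.9718] turn [ 0.0001  0.0005 -0.002 ]
```

play_rows:
  motion:
    - [-1,-7,5,0,0,0,-0.002]
    - [-1,-15,11,0,0,0,0]
    - [-1,-22,15,0,0,0,0]
    - [-1,-22,15,0,0,0,0]
    - [-1,-22,15,0,0,0,0]
    - [-1,-22,16,0,0,0,0]
    - [-1,-22,16,0,0,0,0]
    - [-1,-22,16,0,0,0,0]
    - [-1,-22,16,0,0,0,0]
    - [-1,-22,15,0,0,0,0]
    - [-1,-20,13,4,0,0,0]
    - [-1,-12,8,6,0,0,0]
    - [-1,-5,4,0,0,0,0]
    - [-1,0,0,0,0,0,0]
    - [-1,0,0,0,0,0,0]

```text
time_s: 35.15
position: [0.6141, -0.1702, 0.1306]
tool_rot: [-0.047, 0.999, -0.0, -0.0]
contact_force: [0.7, -0.1, -1.7]
grip_width: 0.0338
```

```bash
python3 -c "
from h import *
go(.6154,-.1688,.0405,5.4)"
```

```text
t 35.15 pos [ 0.6141 -0.1702  0.1306] heading 5.41 grip 0.0338 F [ 0.6825 -0.1331 -1.7198]
world d mm [  1.3322   1.3914 -90.1319] tool-now [-1.5169  1.3196 90.13  ] tool-after-turn [-1.4572  1.2598 90.1319] turn [-0.0007 -0.0007  0.0002]
```

play_rows:
  motion:
    - [-1,-1,1,8,0,0,0]
    - [-1,0,0,18,0,0,0]
    - [-1,0,0,18,0,0,0]
    - [-1,0,0,16,0,0,0]
    - [-1,0,0,12,0,0,0]
    - [-1,0,0,6,0,0,0]
    - [-1,0,0,2,0,0,0]
    - [-1,0,0,0,0,0,0]
    - [-1,0,0,0,0,0,0]
    - [-1,0,0,0,0,0,0]

```text
time_s: 36.15
position: [0.6164, -0.1678, 0.0513]
tool_rot: [-0.048, 0.999, -0.0, 0.001]
contact_force: [-0.2, -0.1, -2.2]
grip_width: 0.0336
```

```bash
python3 -c "
from h import *
go(.6154,-.1688,.0405,5.4)"
```

```text
t 36.15 pos [ 0.6164 -0.1678  0.0513] heading 5.52 grip 0.0336 F [-0.1539 -0.128  -2.2199]
world d mm [ -0.9997  -0.9811 -10.8293] tool-now [ 1.1039 -0.8781 10.828 ] tool-after-turn [ 1.0876 -0.8827 10.8293] turn [-0.0002  0.0013  0.002 ]
```

play_rows:
  motion:
    - [-1,0.5,-0.5,3,0,0,0.001]
    - [-1,0,0,3,0,0,0]
    - [-1,0,0,2,0,0,0]
    - [-1,0,0,1,0,0,0]
    - [-1,0,0,0.5,0,0,0]
    - [-1,0,0,0.5,0,0,0]
    - [-1,0,0,0.5,0,0,0]
    - [-1,0,0,0,0,0,0]
    - [-1,0,0,0,0,0,0]

```text
time_s: 37.05
position: [0.6154, -0.1683, 0.0406]
tool_rot: [-0.048, 0.999, 0.0, 0.0]
contact_force: [-2.2, 0.6, 4.2]
grip_width: 0.0338
```

play_rows:
  motion:
    - [0.0,0,0,0,0,0,0]
    - [0.0,0,0,0,0,0,0]
    - [0.5,0,0,0,0,0,0]
    - [0.5,0,0,0,0,0,0]
    - [0.5,0,0,-3,0,0,0]
    - [0.5,0,0,-8,0,0,0]
    - [0.5,0,0,-15,0,0,0]
    - [0.5,0,0,-20,0,0,0]
    - [0.5,0,0,-20,0,0,0]
    - [0.5,0,0,-15,0,0,0]
    - [0.5,0,15,-5,0,0,0]
    - [0.5,0,25,0,0,0,0]
    - [0.5,0,25,0,0,0,0]
    - [0.5,0,25,0,0,0,0]
    - [0.5,0,10,0,0,0,0]
    - [0.5,0,3,0,0,0,0]
    - [0.5,0,0,0,0,0,0]
    - [0.5,0,0,0,0,0,0]

```text
time_s: 38.85
position: [0.6055, -0.0674, 0.1261]
tool_rot: [-0.047, 0.999, -0.0, 0.0]
contact_force: [0.8, 0.6, -0.2]
grip_width: 0.0652
```

```bash
python3 -c "
from h import *
go(.6069,-.0664,.040,5.4)"
```

```text
t 38.85 pos [ 0.6055 -0.0674  0.1261] heading 5.35 grip 0.0652 F [ 0.7503  0.5892 -0.1881]
world d mm [  1.3861   1.0025 -86.1316] tool-now [-1.4693  0.9516 86.1308] tool-after-turn [-1.4742  0.8677 86.1316] turn [-0.001   0.     -0.0009]
```

play_rows:
  motion:
    - [0.5,-1,1,8,0,0,0]
    - [0.5,0,0,18,0,0,0]
    - [0.5,0,0,20,0,0,0]
    - [0.5,0,0,18,0,0,0]
    - [0.5,0,0,12,0,0,0]
    - [0.5,0,0,6,0,0,0]
    - [0.5,0,0,3,0,0,0]
    - [0.5,0,0,0,0,0,0]
    - [0.5,0,0,0,0,0,0]
    - [0.1,0,0,0,0,0,0]
    - [0.1,0,0,0,0,0,0]
    - [0.1,0,0,0,0,0,0]
    - [-1,0,0,0,0,0,0]
    - [-1,0,0,0,0,0,0]
    - [-1,0,0,0,0,0,0]
    - [-1,0,0,0,0,0,0]
    - [-1,0,0,0,0,0,0]

```text
time_s: 40.55
position: [0.6066, -0.0649, 0.0413]
tool_rot: [-0.048, 0.999, -0.0, 0.0]
contact_force: [-0.1, -0.9, 1.5]
grip_width: 0.0438
```

```bash
python3 -c "
from h import *
go(.6069,-.0664,.040,5.4)"
```

```text
t 40.55 pos [ 0.6066 -0.0649  0.0413] heading 5.45 grip 0.0438 F [-0.1013 -0.931   1.5288]
world d mm [ 0.2506 -1.4942 -1.277 ] tool-now [-0.1071 -1.5109  1.2775] tool-after-turn [-0.1089 -1.5111  1.277 ] turn [-0.0003  0.0004  0.0009]
```

play_rows:
  motion:
    - [-1,0,0,-2,0,0,0]
    - [-1,0,0,-4,0,0,0]
    - [-1,2,0,0,0,0,0]
    - [-1,2,0,0,0,0,0]
    - [-1,0,0,0,0,0,0]
    - [-1,0,0,3,0,0,0]
    - [-1,0,0,1.5,0,0,0]
    - [-1,0,0,0.5,0,0,0]
    - [-1,0,0,0.5,0,0,0]
    - [-1,0,0,0.5,0,0,0]
    - [-1,0,0,0,0,0,0]
    - [-1,0,0,0,0,0,0]

```text
time_s: 41.75
position: [0.6025, -0.065, 0.0412]
tool_rot: [-0.048, 0.999, 0.0, 0.0]
contact_force: [-0.9, -0.2, 1.3]
grip_width: 0.044
```

```bash
python3 -c "
from h import *
go(.6029,-.0652,.041,5.4)"
```

```text
t 41.75 pos [ 0.6025 -0.065   0.0412] heading 5.45 grip 0.044 F [-0.9494 -0.2291  1.3033]
world d mm [ 0.3804 -0.1529 -0.2499] tool-now [-0.3642 -0.1884  0.2499] tool-after-turn [-0.3644 -0.188   0.2499] turn [0.0001 0.0001 0.0009]
```

play_rows:
  motion:
    - [0.2,0,0,0,0,0,0]
    - [0.2,0,0,0,0,0,0]
    - [0.5,0,0,0,0,0,0]
    - [0.5,0,0,0,0,0,0]
    - [0.5,0,0,-3,0,0,0]
    - [0.5,0,0,-8,0,0,0]
    - [0.5,0,0,-15,0,0,0]
    - [0.5,0,0,-20,0,0,0]
    - [0.5,0,0,-20,0,0,0]
    - [0.5,0,0,-20,0,0,0]
    - [0.5,0,0,-20,0,0,0]
    - [0.5,10,15,0,0,0,0]
    - [0.5,20,30,0,0,0,0]
    - [0.5,20,35,0,0,0,0]
    - [0.5,20,35,0,0,0,0]
    - [0.5,20,35,0,0,0,0]
    - [0.5,20,35,0,0,0,0]
    - [0.5,20,35,0,0,0,0]
    - [0.5,20,35,0,0,0,0]
    - [0.5,10,15,0,0,0,0]

```text
time_s: 43.75
position: [0.4158, 0.1918, 0.1486]
tool_rot: [-0.05, 0.999, 0.001, 0.001]
contact_force: [-0.6, 0.3, -0.4]
grip_width: 0.0654
```

```bash
python3 - <<'E'
from h import *
t=manip.get_image("top");s=manip.get_image("side")
cv2.imwrite("pics/t6.png",t[:,:,::-1]);cv2.imwrite("pics/s6.png",s[:,:,::-1])
cv2.imwrite("pics/t6c.png",cv2.resize(t[150:250,160:480,::-1],None,fx=2.5,fy=2.5))
cv2.imwrite("pics/s6c.png",cv2.resize(s[160:350,235:535,::-1],None,fx=2.6,fy=2.6))
both(t,s,"red",(310,155,365,240),(350,210,430,285),.032,5.4,(.6051,-.066))
both(t,s,"purple",(265,155,317,240),(310,195,400,262),.032,5.4,(.5949,.0376))
both(t,s,"green",(220,155,262,250),(270,170,350,260),.032,5.4,(.5853,.1412))
both(t,s,"white",(370,155,405,240),(405,235,475,310),.032,5.4,(.6151,-.1694))
print(manip.read_state()["position"])
E
```

```text
red {'t_far-x': -3.4, 't_far+x': -0.2, 't_base-x': 1.0, 't_top+y': 1.9, 't_top-y': -0.2, 't_base+y': 0.3, 't_base-y': -3.5, 's_base-x': -0.6, 's_base-y': 0.5}
purple {'t_far-x': -5.0, 't_far+x': -13.0, 't_base-x': -0.6, 't_top+y': -0.5, 't_top-y': -1.5, 't_base+y': 1.9, 't_base-y': -1.2, 's_base-x': -1.3, 's_base-y': -0.1}
green {'t_far-x': -4.8, 't_far+x': -70.7, 't_base-x': 0.3, 't_top+y': -2.7, 't_top-y': -4.2, 't_base+y': 4.9, 't_base-y': 0.4, 's_base-x': 2.3, 's_base-y': 2.7}
white {'t_far-x': -3.3, 't_far+x': -1.6, 't_base-x': 1.0, 't_top+y': 4.5, 't_top-y': 1.5, 't_base+y': -0.6, 't_base-y': -4.8, 's_base-x': -62.5, 's_base-y': -67.1}
[0.4163 0.1912 0.1484]
```

View pics/t6c.png

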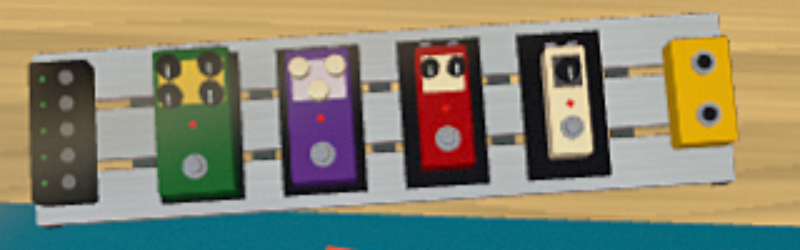

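View pics/s6c.png

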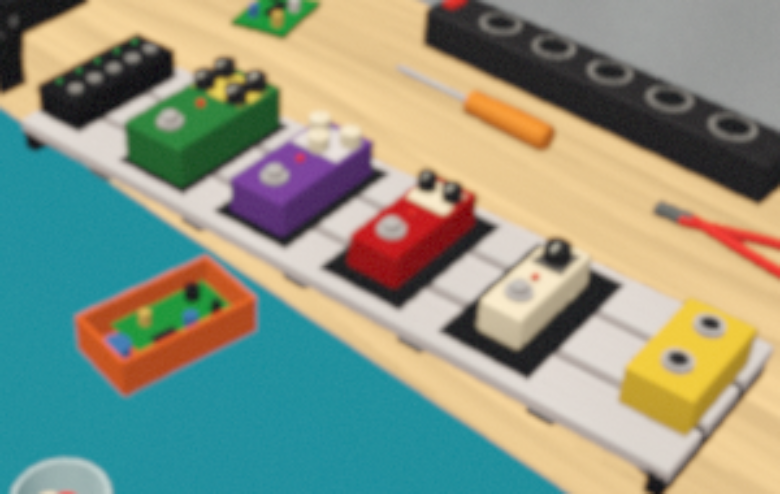

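```bash
python3 -c "
from workcell import manip
print(manip.hand_in())"
```

```text
the job is handed in; nothing more can be done
None
```

The four pedals stand on the board in order of size: white on pad d next to the yellow jack box, then red on c, purple on b and green on a. Footswitches face the front. I handed the job in at about 44 s, with the gripper raised, clear and touching nothing.

**Setting down:** each pedal was lowered slowly until the wrist force showed light contact of about 1–4 N, then released. Red first landed about 4 mm too far back because of a one-pixel shift in my colour mask. I picked it up again and re-seated it.

**Last checks, both cameras:**

| Pedal | Offset front to back | Offset sideways |
|---|---|---|
| Red | within 1 mm | within 1 mm |
| Purple | within about 1 mm | within about 1 mm |
| White | about 1 mm | about 1–2 mm, top view only |
| Green | +0.3 to +2.3 mm | about 0; single readings from −2.7 to +2.7 mm |

- **Green and white are less certain:** some edge readings disagreed because glare on green and the top panels cut into the colour masks. The side-view numbers for white were unusable. In both pictures, green and white looked square and centred on their pads.
- **Orange pedal:** it lies where it was, untouched.

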